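# Carry a test cylinder's diameter from the bench caliper to sprung tweezers

## Task

One of three glazed test cylinders stands between the jaws of the bench caliper: push the sliding jaw shut until it presses firmly on the cylinder and nips it against the fixed jaw, and leave the caliper shut on it. Then pick up the sprung tweezers by their black finger plates and squeeze them until the gap between the tips equals that cylinder's diameter (the mark of the cylinder's colour on the tweezers' cross strip), and lift them clear of everything. Finish while still holding the tweezers up, squeezed steadily to that gap; do not let go, and leave the other cylinders and the wares where they stand.

Things in the scene. Friction and masses are not known exactly. Their poses are not given: they have to be found in the camera images.
- caliper: Bench caliper bolted down: dark steel bed 70 (x) x 170 (y) x 8 mm, origin under its centre. The jaws slide along its y axis. The fixed jaw (44 mm in x, 24 in y, top 48 mm above the table) is at the -y end, its face at y = -50 mm; the cylinder to measure stands loose on the bed near that face, about y = -26 mm.
- jaw: Sliding jaw, frame parallel to the caliper's; origin on its pressing face (which looks to the caliper's -y) at the bed's top. Steel plate 44 wide, 10 thick, top 49 mm above the table, then a low carriage (top 27 mm) reaching back 65 mm. Slides with 1.5 N friction, shuts towards -y and stays where left; starts 48 to 60 mm from the fixed face, shuts to 10 mm.
- jaw_fin (a point): Point on the red upright fin by which the sliding jaw is moved: fin 26 mm (x) x 12 mm (y, along the slide) in the caliper's axes, top 62 mm above the table; the point is on its centre line, 48 mm above the table and 52 mm behind the pressing face.
- jaw_face (a point): Middle of the sliding jaw's pressing face, 30 mm above the table.
- fixed_face (a point): Middle of the fixed jaw's face, 30 mm above the table; the distance from jaw_face is the opening of the caliper.
- cyl_white: White glazed upright cylinder, diameter 16 mm, 45 mm tall, origin at the centre of its underside; stands either in the caliper or on the tile (both 8 mm high).
- cyl_blue: Blue glazed upright cylinder, diameter 26 mm, 45 mm tall, origin at the centre of its underside; in the caliper or on the tile.
- cyl_red: Terracotta red upright cylinder, diameter 36 mm, 45 mm tall, origin at the centre of its underside; in the caliper or on the tile.
- tile: Grey kiln-shelf tile 90 x 130 x 8 mm on the table, carries the two cylinders that are not in the caliper; leave alone. Origin under its centre.
- tweezers: Loose sprung tweezers, 90 g, 24 mm tall, flat on the table (this part is its right arm, heel and cross strip). Origin on the underside midway between the two black finger plates when open, near the centre of mass; +x to the orange tips (67 mm ahead), -x to the heel (122 mm behind). Plates 30 mm long, z 0 to 24 mm: squeeze them along y, fingers from above. Open: 52 mm over the plates, tip gap 46 mm.
- tweezer_arm (a joint): Angle of the left (+y) arm about its hinge at the heel, 110 mm behind the plates: 0 open, grows when squeezed, at most 0.25 rad. Tip gap = 46 mm - 172 mm x angle; the gap falls 1.57 mm per mm of width over the plates (gap 36 at width 45.6, 26 at 39.2, 16 at 32.8 mm). The spring pushes back at the plates with about 4 N open, 10 N at gap 16.
- tip_left (a point): Inner face of the left tip, 12 mm above the underside; its distance from tip_right is the tip gap.
- tip_right (a point): Inner face of the right tip, 12 mm above the underside. The dark strip under the arms, 40 mm ahead of the plates, bears a white, a blue and a red mark: the left arm stands over a mark when the tip gap is the diameter of that colour's cylinder.
- mug: White mug, 62 mm tall, 72 mm across, to be left alone; origin under its centre.
- bowl: White bowl, 110 mm across, 45 mm tall, to be left alone; origin under its centre.
- saucer: Blue saucer, 100 mm across, 15 mm tall, to be left alone; origin under its centre.
- dish: White dish, 120 mm across, 18 mm tall, to be left alone; origin under its centre.
- vase: Blue vase, 112 mm tall, 104 mm across, to be left alone; origin under its centre.
- brush: Brush 180 mm long lying on the table, to be left alone.
Mind the look-alikes: they are no part of the job. Leave any yellow look-alike of the tweezers alone.

How it is judged:
By the outcome, as a careful person would: the job done as asked, in the order asked, and still so for the second after the job is handed in, while the arm keeps its last pose, push and grip.
It also fails if it takes over 48 s, if anything falls off the work surface, if the arm or the gripper's body presses on something with over 40 N, if the wrist force passes 120 N, or if a joint passes its speed limit or range.

## Robot

A 6-joint arm with a two-finger parallel gripper is mounted at the origin on the work surface. World frame = base frame: x ahead of the robot, y to its left, z up, the work surface at z = 0. Lengths are in m, angles in rad, forces in N, time in s.
With the tool pointing down it reaches from about 0.35 to 0.85 m from the base axis. Payload 8.1 kg.
Tool frame: the origin (TCP) lies between the finger pads; the fingertips stand 17 mm ahead of it and the grasp point (between the pads) lies 2 mm behind it (arm.finger_overhang is the distance from the TCP to the fingertips, in m); z points along the fingers, y is the direction in which the jaws open and shut (so a half turn about z gives the same grasp; the last joint's range is limited). The gripper opens to 93 mm and grips with 3 to 60 N. Pads are 15 mm wide; open, the fingers measure 128 mm over their backs; the gripper's body (75 mm by 188 mm) begins 65 mm behind the grasp point.
Start: joints at [-1.329, 0.13, 1.488, -0, 1.523, -0.085], TCP at [0.193, -0.568, 0.236] pointing down, gripper open.
Joint ranges: [-2.96, 2.96], [-0.89, 2.26], [0.02, 2.5], [-1.34, 4.48], [0, 2.73], [-2.66, 2.66]. Speed limits (rad/s): [2.39, 2.39, 2.79, 3.14, 3.14, 3.14].

## Interface

Orientations are given as a 3x3 rotation matrix whose columns are the frame's x, y, z axes.
In Python, from station import arm gives the robot as it stands.
- The arm moves only by the tool jog_arm, never from a script. Its argument "increments" is a list of rows, each an object of numbers: "wx", "wy", "wz": the turn, a rotation vector about the tool's x, y, z in degrees; "tx", "ty", "tz": the shift along the tool's x, y, z in m; "claw": the finger opening in m, from 0 to 0.093. In form: [{"wx": .., "wy": .., "wz": .., "tx": .., "ty": .., "tz": .., "claw": ..}, ...]. A call has 1 to 5 rows; each row is the pose to reach, as a shift and turn from the pose measured when the call began, along the tool's axes at that moment; what a row does not reach only later rows make up. A row lasts 1/8 s, in which the tool goes at most 62.5 mm and 10.7 degrees, less where a joint would pass 70% of its speed; a pose out of reach is approached as far as the arm can. A call with a gripper value outside its range is refused whole. The fingers move at their own pace and stop on an object; "grip_force" is the grip in N (left out, the last holds). Time passes only in rows, so rows that repeat a pose let the fingers close. It gives the time, the measured TCP pose, the force and the opening at its end, in the units of the state.
- arm.read_state(): the state, without advancing time (a new reading comes with each control period).
- arm.camera(name): name is "scene" or "top" or "wrist"; returns (picture, depth): 384x512x3 uint8, blue, green, red; 384x512 float32, m along the optical axis (not along the pixel's ray), 0 where there is no reading.
- arm.camera_params(name): a dict with "fx", "fy", "cx", "cy" (pixels), "k1" (the pictures are not rectified: a ray, as slopes to the right and down, at radius r is drawn at 1 + k1 r^2 times it, then the intrinsics apply), "position" and "orientation" of the camera in the world. Camera axes: x right, y down, z forward; pixel columns grow to the right and rows downward; lengths in m; the calibration is good to about 2 mm. A picture is of the moment at which its call begins: read the wrist's pose just before it. camera_params takes no time and is no camera call; for the wrist camera it gives the pose at the moment of the call.
- arm.close_job(): hands the job in, once; it reports no verdict.
Trained networks look in the newest picture that a camera, given by its name, has taken for a name from the list of things; names that differ only in an ending like _2 or _b are one class to them, and where a whole thing is asked for, a point or a joint stands for the part that bears it (a point fixed in the world has none). Each returns a list of dicts, best first, with "score" (0 to 1); they miss things now and then, are a little off and sometimes report something else, mostly with a low value. They report only what shows in the picture. A call takes as long as a camera call. They do not tell look-alikes from the thing itself.
- arm.masks_of(camera, query): "region" (384x512 bool, what is visible of it) and "uv" ([column, row] in pixels, amid what is visible of it).
- arm.pinpoint(camera, query): "uv" ([column, row] in pixels: a listed point, or the origin of a listed thing).
The state is a dict: "time_s": time; "q": joint angles; "dq": joint speeds; "effort": joint torques, N m; "tcp_pos": TCP position; "tcp_rot": TCP orientation; "contact_force": force on the tool from outside, world axes, zero at the start; "wrist_torque": the same for the moment, N m; "width": finger opening in m.
Only numpy, scipy, OpenCV 4.12 (cv2) and the standard library are available. Lean on these libraries where they do the work, as an engineer would, in place of code of your own. Each camera call takes 0.05 s, during which the arm holds its last target. There are 200 camera calls.

## Working session

There is one attempt and no reset: what is moved stays moved. The work goes in short steps, Python scripts to look and compute and a tool call to move; the robot and the scene stay as the last step left them, time stands still between calls to the robot, and variables do not carry over. Pictures are saved under pics/ and viewed, about 8 in all and at most 12, crops included, and the job is handed in when it is done.

Besides the shell and the picture viewer there is one more tool, called after "Emit:" as a command line: name --argument value ..., lists and objects as JSON in quotes. jog_arm: Moves the arm, as the interface text tells. Its arguments: {"type":"object","properties":{"increments":{"type":"array"},"grip_force":{"type":"number"}},"required":["increments"]}

```bash
mkdir -p pics; ls; cat > h.py <<'E'
import numpy as np, cv2
from station import arm
def ray(cam,uv,P=None):
    P=P or arm.camera_params(cam)
    d=np.array([(uv[0]-P['cx'])/P['fx'],(uv[1]-P['cy'])/P['fy']])
    s=d.copy()
    for _ in range(20): s=d/(1+P['k1']*(s@s))
    return np.array(P['position']),np.array(P['orientation'])@np.array([s[0],s[1],1])
def atz(cam,uv,z,P=None):
    o,r=ray(cam,uv,P); return o+r*(z-o[2])/r[2]
def proj(cam,X,P=None):
    P=P or arm.camera_params(cam)
    c=np.array(P['orientation']).T@(np.array(X)-P['position']); s=c[:2]/c[2]
    s=s*(1+P['k1']*(s@s)); return s[0]*P['fx']+P['cx'],s[1]*P['fy']+P['cy']
E
python3 - <<'E'
from h import *
for c in ('top','scene'):
    im,d=arm.camera(c); cv2.imwrite(f'pics/{c}0.png',im); np.save(f'{c}0.npy',d)
    P=arm.camera_params(c); print(c,np.round(P['position'],3),np.round(P['orientation'],2).tolist(),P['fx'],P['k1'])
zz=dict(jaw_fin=.048,jaw_face=.03,fixed_face=.03,caliper=0,tweezers=0,tip_left=.012,tip_right=.012,cyl_white=.008,cyl_blue=.008,cyl_red=.008)
for q,z in zz.items():
    for r in arm.pinpoint('top',q)[:4]: print(q,round(r['score'],2),np.round(r['uv'],1),np.round(atz('top',r['uv'],z),4))
print(arm.read_state()['time_s'])
a=cv2.imread('pics/top0.png');b=cv2.imread('pics/scene0.png')
cv2.imwrite('pics/top0b.png',cv2.resize(a,(800,600)))
E
```

```text
pics
top [ 0.28  -0.006  1.332] [[-0.02, -0.98, 0.22], [-1.0, 0.02, -0.01], [0.0, -0.22, -0.98]] 358.48524060753346 0.03508952855383073
scene [1.21  0.227 1.059] [[-0.3, 0.78, -0.55], [0.95, 0.25, -0.18], [-0.0, -0.58, -0.82]] 428.9589295550498 0.021682162002642447
jaw_fin 0.61 [204.7 189.9] [0.5768 0.1769 0.048 ]
jaw_fin 0.46 [263.6 150. ] [ 0.7255 -0.0437  0.048 ]
jaw_face 0.63 [213.2 190.2] [0.579  0.1478 0.03  ]
jaw_face 0.44 [281.1 169.3] [ 0.6537 -0.108   0.03  ]
fixed_face 0.86 [226.7 189.1] [0.582  0.0976 0.03  ]
fixed_face 0.36 [219.6 187.8] [0.5876 0.124  0.03  ]
caliper 0.95 [214.  192.2] [0.578  0.1483 0.    ]
tweezers 0.76 [286.  186.3] [ 0.5945 -0.1264  0.    ]
tweezers 0.67 [211.2 266.5] [0.302  0.1579 0.    ]
tip_left 0.51 [224.7 274.7] [0.2718 0.108  0.012 ]
tip_left 0.45 [279.8 169.8] [ 0.657  -0.1044  0.012 ]
tip_left 0.17 [123.8 200.7] [0.551  0.4825 0.012 ]
tip_right 0.49 [212.3 282.1] [0.2474 0.1522 0.012 ]
tip_right 0.46 [290.7 172.5] [ 0.6453 -0.1456  0.012 ]
cyl_white 0.48 [219.1 189.5] [0.5863 0.1281 0.008 ]
cyl_blue 0.41 [343.6 213.2] [ 0.4843 -0.3359  0.008 ]
cyl_red 0.66 [328.1 213.7] [ 0.4838 -0.2781  0.008 ]
0.6
```

View pics/top0b.png

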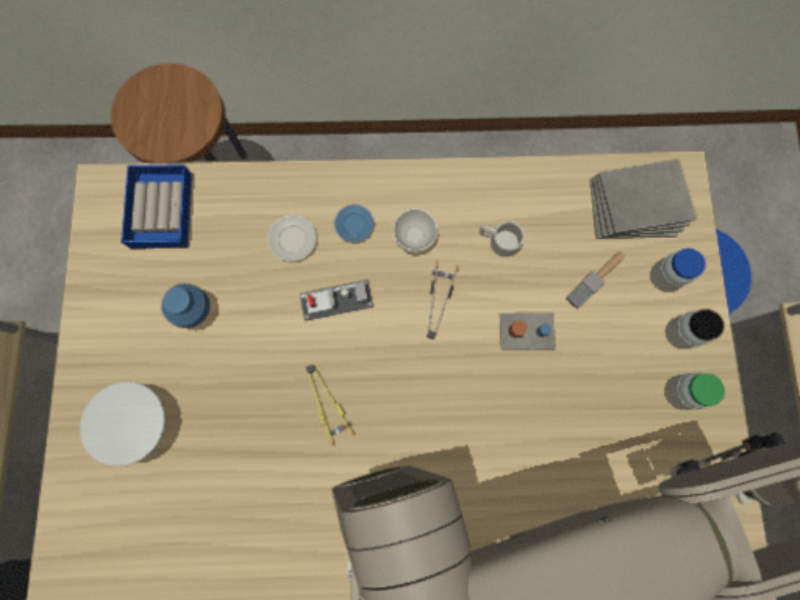

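View pics/scene0.png

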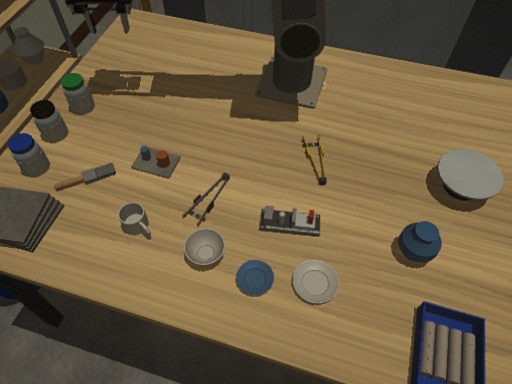

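The top view shows the caliper at (214,192), with a white cylinder between its jaws; red (328,214) and blue (344,213) stand on the tile. Two things could be taken for the tweezers: grey with black plates at (286,186) and yellow at (211,266). I choose grey. I'll check both choices in the wrist camera.

```bash
python3 - <<'E'
from h import *
s=arm.read_state();print(np.round(s['tcp_rot'],3),s['tcp_pos'],arm.finger_overhang)
P=arm.camera_params('wrist');R=np.array(s['tcp_rot'])
print(R.T@(np.array(P['position'])-s['tcp_pos']),np.round(R.T@np.array(P['orientation']),2),P['fx'],P['cx'],P['cy'])
# displacement to viewing pose
print(R.T@(np.array([.56,.10,.30])-s['tcp_pos']))
E
```

```text
[[ 0.947  0.321  0.   ]
 [ 0.321 -0.947 -0.   ]
 [-0.     0.    -1.   ]] [ 0.19263773 -0.56827625  0.23570533] 0.017
[ 0.07085244  0.00028542 -0.14970826] [[ 0.   -0.97 -0.25]
 [ 1.    0.   -0.  ]
 [ 0.   -0.25  0.97]] 306.32411124621046 256.18738328904965 190.38222214362912
[ 0.56244223 -0.51497455 -0.0643578 ]
```

Emit:
jog_arm --increments '[{"tx": 0.577, "ty": -0.436, "tz": -0.064, "wz": 18.7}, {"tx": 0.577, "ty": -0.436, "tz": -0.064, "wz": 18.7}, {"tx": 0.577, "ty": -0.436, "tz": -0.064, "wz": 18.7}, {"tx": 0.577, "ty": -0.436, "tz": -0.064, "wz": 18.7}, {"tx": 0.577, "ty": -0.436, "tz": -0.064, "wz": 18.7}]'

```text
invalid input at $.increments[0]: expected keys wx, wy, wz, tx, ty, tz, claw
```

Emit:
jog_arm --increments '[{"wx": 0, "wy": 0, "wz": 18.7, "tx": 0.577, "ty": -0.436, "tz": -0.064, "claw": 0.03}, {"wx": 0, "wy": 0, "wz": 18.7, "tx": 0.577, "ty": -0.436, "tz": -0.064, "claw": 0.03}, {"wx": 0, "wy": 0, "wz": 18.7, "tx": 0.577, "ty": -0.436, "tz": -0.064, "claw": 0.03}, {"wx": 0, "wy": 0, "wz": 18.7, "tx": 0.577, "ty": -0.436, "tz": -0.064, "claw": 0.03}, {"wx": 0, "wy": 0, "wz": 18.7, "tx": 0.577, "ty": -0.436, "tz": -0.064, "claw": 0.03}]'

```text
time_s: 1.23
tcp_pos: [0.3684, -0.3091, 0.2637]
tcp_rot: [[1.0, 0.0, 0.001], [0.0, -1.0, -0.001], [0.001, 0.001, -1.0]]
contact_force: [1.3, -0.5, -0.3]
width: 0.0478
```

Emit:
jog_arm --increments '[{"wx": 0, "wy": 0, "wz": 0, "tx": 0.232, "ty": -0.339, "tz": -0.036, "claw": 0.03}, {"wx": 0, "wy": 0, "wz": 0, "tx": 0.232, "ty": -0.339, "tz": -0.036, "claw": 0.03}, {"wx": 0, "wy": 0, "wz": 0, "tx": 0.232, "ty": -0.339, "tz": -0.036, "claw": 0.03}, {"wx": 0, "wy": 0, "wz": 0, "tx": 0.232, "ty": -0.339, "tz": -0.036, "claw": 0.03}, {"wx": 0, "wy": 0, "wz": 0, "tx": 0.232, "ty": -0.339, "tz": -0.036, "claw": 0.03}]'

```text
time_s: 1.85
tcp_pos: [0.5442, -0.0518, 0.2912]
tcp_rot: [[1.0, 0.0, 0.002], [0.0, -1.0, -0.001], [0.002, 0.001, -1.0]]
contact_force: [0.4, -1.0, -0.2]
width: 0.03
```

Emit:
jog_arm --increments '[{"wx": 0, "wy": 0, "wz": 0, "tx": 0.045, "ty": -0.066, "tz": -0.007, "claw": 0.03}, {"wx": 0, "wy": 0, "wz": 0, "tx": 0.045, "ty": -0.066, "tz": -0.007, "claw": 0.03}, {"wx": 0, "wy": 0, "wz": 0, "tx": 0.045, "ty": -0.066, "tz": -0.007, "claw": 0.03}]'

```text
time_s: 2.22
tcp_pos: [0.5893, 0.0149, 0.2979]
tcp_rot: [[1.0, 0.002, 0.001], [0.002, -1.0, -0.001], [0.001, 0.001, -1.0]]
contact_force: [0.2, -1.5, -0.0]
width: 0.0298
```

```bash
cat > look.py <<'E'
from h import *
import sys
n=sys.argv[1]
P=arm.camera_params('wrist'); im,d=arm.camera('wrist'); cv2.imwrite(f'pics/{n}.png',im); np.save(f'{n}.npy',d)
zz=dict(jaw_fin=.048,jaw_face=.03,fixed_face=.03,caliper=0,tweezers=0,tip_left=.012,tip_right=.012,cyl_white=.008,cyl_blue=.008,cyl_red=.008)
for q in sys.argv[2:]:
    for r in arm.pinpoint('wrist',q)[:3]: print(q,round(r['score'],2),np.round(r['uv'],1),np.round(atz('wrist',r['uv'],zz[q],P),4))
s=arm.read_state(); print(s['time_s'],s['tcp_pos'],s['width'],s['contact_force'])
E
python3 look.py w1 jaw_fin jaw_face fixed_face caliper tweezers tip_left tip_right cyl_white
```

```text
jaw_fin 0.86 [119.6 181.4] [0.5677 0.1977 0.048 ]
jaw_face 0.72 [160.9 170.5] [0.5792 0.147  0.03  ]
fixed_face 0.88 [194.9 163.8] [0.5887 0.0995 0.03  ]
fixed_face 0.46 [464.9 223.6] [ 0.5023 -0.2875  0.03  ]
fixed_face 0.33 [343.3 108.6] [ 0.6628 -0.0995  0.03  ]
caliper 0.84 [167.6 166.1] [0.58   0.1461 0.    ]
tweezers 0.63 [341.8 156.1] [ 0.5957 -0.1106  0.    ]
tip_left 0.81 [343.  112.1] [ 0.6582 -0.1043  0.012 ]
tip_right 0.94 [373.6 118. ] [ 0.6504 -0.1473  0.012 ]
tip_right 0.66 [166.3 167.4] [0.5803 0.1446 0.012 ]
tip_right 0.47 [78.5 51.1] [0.7346 0.2487 0.012 ]
cyl_white 0.56 [465.7 223.2] [ 0.4947 -0.3045  0.008 ]
cyl_white 0.46 [184.7 162.3] [0.5871 0.1186 0.008 ]
cyl_white 0.37 [166.5 168.3] [0.5782 0.1456 0.008 ]
2.675 [0.5889108  0.01335391 0.29837075] 0.03003009341718304 [0.00804833 0.1874103  0.20390098]
```

View pics/w1.png

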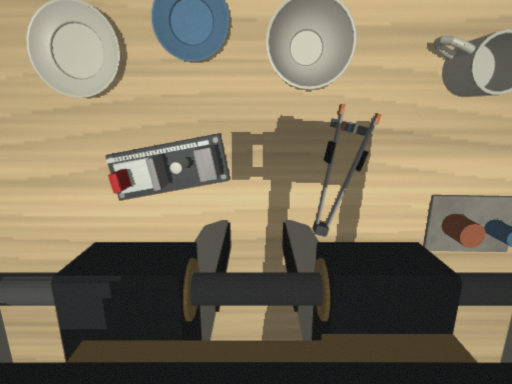

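The wrist view shows the white cylinder in the caliper at (176,168), the red fin at (119,181), and the red and blue cylinders on the tile. The grey tweezers have black plates at (330,152) and (362,160). White is the cylinder in the caliper, so the target gap is 16 mm.

Emit:
jog_arm --increments '[{"wx": 0, "wy": 0, "wz": -12, "tx": -0.021, "ty": -0.184, "tz": 0.148, "claw": 0.032}, {"wx": 0, "wy": 0, "wz": -12, "tx": -0.021, "ty": -0.184, "tz": 0.148, "claw": 0.032}, {"wx": 0, "wy": 0, "wz": -12, "tx": -0.021, "ty": -0.184, "tz": 0.148, "claw": 0.032}, {"wx": 0, "wy": 0, "wz": -12, "tx": -0.021, "ty": -0.184, "tz": 0.148, "claw": 0.032}, {"wx": 0, "wy": 0, "wz": -12, "tx": -0.021, "ty": -0.184, "tz": 0.148, "claw": 0.032}]'

```text
time_s: 3.3
tcp_pos: [0.5655, 0.1989, 0.1466]
tcp_rot: [[0.978, 0.21, -0.004], [0.21, -0.978, -0.002], [-0.004, 0.001, -1.0]]
contact_force: [-0.8, -0.7, 0.2]
width: 0.0324
```

```bash
python3 look.py w2 jaw_fin jaw_face fixed_face; python3 -c "
from h import *
print(np.round(arm.read_state()['tcp_rot'],4))
im=cv2.imread('pics/w2.png')
hsv=cv2.cvtColor(im,cv2.COLOR_BGR2HSV)
P=arm.camera_params('wrist');d=np.load('w2.npy')
m=((hsv[...,0]<8)|(hsv[...,0]>172))&(hsv[...,1]>150)&(hsv[...,2]>50)
m=cv2.morphologyEx(m.astype('uint8'),cv2.MORPH_OPEN,np.ones((3,3)))
n,l,st,c=cv2.connectedComponentsWithStats(m)
for i in range(1,n):
  if st[i,4]>100:
    print(st[i],c[i]);vs=np.argwhere(l==i)[::5]
    X=[]
    for v,u in vs:
      if d[v,u]>0:
        o,r=ray('wrist',(u,v),P);X.append(o+r*d[v,u])
    X=np.array(X);t=X[X[:,2]>.059];print(len(t),t.mean(0) if len(t) else 0, cv2.minAreaRect((t[:,:2]*1000).astype('float32')) if len(t)>5 else 0)
"
```

```text
jaw_fin 0.82 [257.9 194.1] [0.568  0.1979 0.048 ]
jaw_face 0.73 [316.8 187.2] [0.5805 0.1465 0.03  ]
fixed_face 0.66 [375.  192.9] [0.5865 0.0939 0.03  ]
3.5 [0.56963266 0.19630408 0.15183676] 0.032023389817863325 [ 0.74760031 -0.35557794 -0.67472782]
[[ 9.786e-01  2.058e-01  4.400e-03]
 [ 2.058e-01 -9.786e-01 -8.000e-04]
 [ 4.100e-03  1.700e-03 -1.000e+00]]
[251 175  14  38 483] [257.77432712 193.86335404]
85 [0.57526148 0.19603472 0.06754073] ((574.2181396484375, 195.88954162597656), (24.856903076171875, 10.37557315826416), 10.585188865661621)
```

View pics/w2.png

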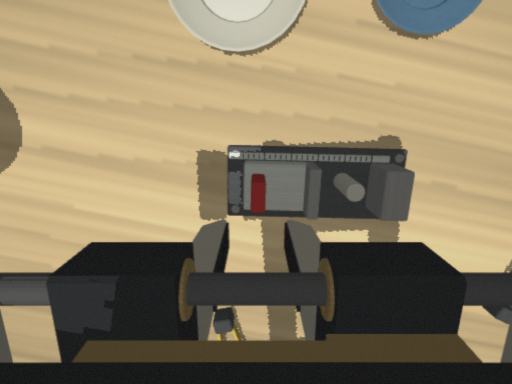

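The caliper lies square to the tool, with the fin at (258,194) centred under the fingers. I'll go straight down and straddle the fin.

Emit:
jog_arm --increments '[{"wx": 0, "wy": 0, "wz": 0, "tx": 0, "ty": -0.001, "tz": 0.05, "claw": 0.032}, {"wx": 0, "wy": 0, "wz": 0, "tx": 0, "ty": -0.001, "tz": 0.08, "claw": 0.032}, {"wx": 0, "wy": 0, "wz": 0, "tx": 0, "ty": -0.001, "tz": 0.1, "claw": 0.032}, {"wx": 0, "wy": 0, "wz": 0, "tx": 0, "ty": -0.001, "tz": 0.101, "claw": 0.032}]'

```text
time_s: 4.0
tcp_pos: [0.5696, 0.1963, 0.0502]
tcp_rot: [[0.979, 0.205, 0.003], [0.205, -0.979, -0.001], [0.003, 0.002, -1.0]]
contact_force: [1.3, 0.0, -0.2]
width: 0.0324
```

Emit:
jog_arm --grip_force 15 --increments '[{"wx": 0, "wy": 0, "wz": 0, "tx": 0, "ty": 0, "tz": 0, "claw": 0.018}, {"wx": 0, "wy": 0, "wz": 0, "tx": 0, "ty": 0.0, "tz": 0, "claw": 0.01}, {"wx": 0, "wy": 0, "wz": 0, "tx": 0, "ty": 0.0, "tz": 0, "claw": 0.01}]'

```text
time_s: 4.38
tcp_pos: [0.5707, 0.1967, 0.0518]
tcp_rot: [[0.979, 0.205, 0.005], [0.205, -0.979, -0.0], [0.005, 0.001, -1.0]]
contact_force: [0.0, 0.8, 5.2]
width: 0.0119
```

Emit:
jog_arm --increments '[{"wx": 0, "wy": 0, "wz": 0, "tx": 0, "ty": 0.008, "tz": 0, "claw": 0.01}, {"wx": 0, "wy": 0, "wz": 0, "tx": 0, "ty": 0.016, "tz": 0, "claw": 0.01}, {"wx": 0, "wy": 0, "wz": 0, "tx": 0, "ty": 0.023, "tz": 0, "claw": 0.01}, {"wx": 0, "wy": 0, "wz": 0, "tx": 0, "ty": 0.028, "tz": 0, "claw": 0.01}]'

```text
time_s: 4.88
tcp_pos: [0.5761, 0.1686, 0.0518]
tcp_rot: [[0.979, 0.204, 0.004], [0.204, -0.979, -0.001], [0.004, 0.001, -1.0]]
contact_force: [-5.0, 1.1, 3.7]
width: 0.0124
```

Emit:
jog_arm --increments '[{"wx": 0, "wy": 0, "wz": 0, "tx": 0, "ty": 0.003, "tz": 0, "claw": 0.01}, {"wx": 0, "wy": 0, "wz": 0, "tx": 0, "ty": 0.005, "tz": 0, "claw": 0.01}]'

```text
time_s: 5.12
tcp_pos: [0.5771, 0.1634, 0.0518]
tcp_rot: [[0.979, 0.204, 0.004], [0.204, -0.979, -0.001], [0.004, 0.001, -1.0]]
contact_force: [-4.1, 1.6, 2.1]
width: 0.0122
```

Emit:
jog_arm --increments '[{"wx": 0, "wy": 0, "wz": 0, "tx": 0, "ty": 0.0015, "tz": 0, "claw": 0.01}, {"wx": 0, "wy": 0, "wz": 0, "tx": 0, "ty": 0.003, "tz": 0, "claw": 0.01}]'

```text
time_s: 5.38
tcp_pos: [0.5775, 0.1614, 0.0518]
tcp_rot: [[0.979, 0.204, 0.004], [0.204, -0.979, 0.001], [0.004, -0.0, -1.0]]
contact_force: [-5.3, 8.7, 3.3]
width: 0.0116
```

Emit:
jog_arm --increments '[{"wx": 0, "wy": 0, "wz": 0, "tx": 0, "ty": 0.001, "tz": 0, "claw": 0.01}, {"wx": 0, "wy": 0, "wz": 0, "tx": 0, "ty": 0.002, "tz": 0, "claw": 0.01}]'

```text
time_s: 5.62
tcp_pos: [0.5775, 0.1613, 0.0518]
tcp_rot: [[0.979, 0.205, 0.003], [0.205, -0.979, 0.004], [0.004, -0.003, -1.0]]
contact_force: [-5.3, 11.2, 2.9]
width: 0.0121
```

Emit:
jog_arm --increments '[{"wx": 0, "wy": 0, "wz": 0, "tx": 0, "ty": 0.002, "tz": 0, "claw": 0.01}, {"wx": 0, "wy": 0, "wz": 0, "tx": 0, "ty": 0.004, "tz": 0, "claw": 0.01}, {"wx": 0, "wy": 0, "wz": 0, "tx": 0, "ty": 0.004, "tz": 0, "claw": 0.01}]'

```text
time_s: 6.0
tcp_pos: [0.5775, 0.1611, 0.0518]
tcp_rot: [[0.979, 0.206, 0.003], [0.206, -0.979, 0.009], [0.004, -0.008, -1.0]]
contact_force: [-6.2, 17.9, 3.2]
width: 0.0122
```

```bash
python3 look.py w3 jaw_fin jaw_face fixed_face; python3 -c "
import cv2;a=cv2.imread('pics/w3.png')[100:300,200:500];cv2.imwrite('pics/w3c.png',cv2.resize(a,(750,500)))"
```

```text
jaw_fin 0.59 [257.1 248.7] [0.5755 0.1601 0.048 ]
jaw_face 0.83 [344.2 236.9] [0.5858 0.1089 0.03  ]
fixed_face 0.57 [365.3 236.6] [0.5886 0.0967 0.03  ]
6.2 [0.57749614 0.1611163  0.05177256] 0.012143293952609975 [-6.25126931 17.53943887  2.43043375]
```

View pics/w3c.png

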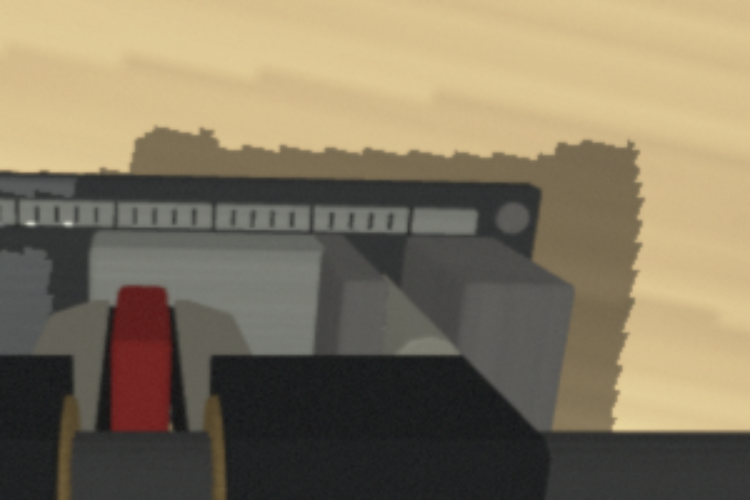

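The crop shows the sliding jaw's plate, the white cylinder and the fixed jaw with no clear gap, and about 18 N of push held without motion. I'll release and rise.

Emit:
jog_arm --increments '[{"wx": 0, "wy": 0, "wz": 0, "tx": 0, "ty": 0.001, "tz": 0, "claw": 0.028}, {"wx": 0, "wy": 0, "wz": 0, "tx": 0, "ty": 0, "tz": 0, "claw": 0.028}, {"wx": 0, "wy": 0, "wz": 0, "tx": 0, "ty": 0, "tz": 0, "claw": 0.028}]'

```text
time_s: 6.58
tcp_pos: [0.5779, 0.1608, 0.0519]
tcp_rot: [[0.979, 0.206, 0.003], [0.206, -0.979, 0.008], [0.005, -0.007, -1.0]]
contact_force: [0.1, -0.6, -0.2]
width: 0.0272
```

Emit:
jog_arm --increments '[{"wx": 0, "wy": 0, "wz": 0, "tx": 0, "ty": 0, "tz": -0.03, "claw": 0.028}, {"wx": 0, "wy": 0, "wz": 0, "tx": 0, "ty": 0, "tz": -0.08, "claw": 0.04}, {"wx": 0, "wy": 0, "wz": 0, "tx": 0, "ty": 0, "tz": -0.13, "claw": 0.09}, {"wx": 0, "wy": 0, "wz": 0, "tx": 0, "ty": 0, "tz": -0.17, "claw": 0.09}, {"wx": 0, "wy": 0, "wz": 0, "tx": 0, "ty": 0, "tz": -0.17, "claw": 0.09}]'

```text
time_s: 7.2
tcp_pos: [0.58, 0.1593, 0.227]
tcp_rot: [[0.979, 0.205, 0.012], [0.205, -0.979, 0.009], [0.014, -0.007, -1.0]]
contact_force: [-0.4, -0.2, 0.7]
width: 0.0634
```

```bash
python3 look.py w4 jaw_fin jaw_face fixed_face tweezers tip_left tip_right; python3 -c "
import cv2;a=cv2.imread('pics/w4.png');cv2.imwrite('pics/w4c.png',cv2.resize(a,(800,600)))"
```

```text
jaw_fin 0.89 [257.  184.3] [0.5743 0.1586 0.048 ]
jaw_face 0.97 [300.8 180.2] [0.5856 0.1092 0.03  ]
jaw_face 0.18 [268.3 176. ] [0.5826 0.1471 0.03  ]
fixed_face 0.85 [310.3 182. ] [0.5858 0.0979 0.03  ]
fixed_face 0.75 [492.4 153.7] [ 0.66   -0.0943  0.03  ]
tweezers 0.97 [466.2 205.3] [ 0.5922 -0.1103  0.    ]
tip_left 0.79 [491.6 152.2] [ 0.6621 -0.1065  0.012 ]
tip_left 0.6 [255.6 188.1] [0.5612 0.1578 0.012 ]
7.55 [0.57653417 0.15911248 0.2200461 ] 0.08865139579117517 [ 0.16034693 -0.20883153  0.23236407]
```

View pics/w4c.png

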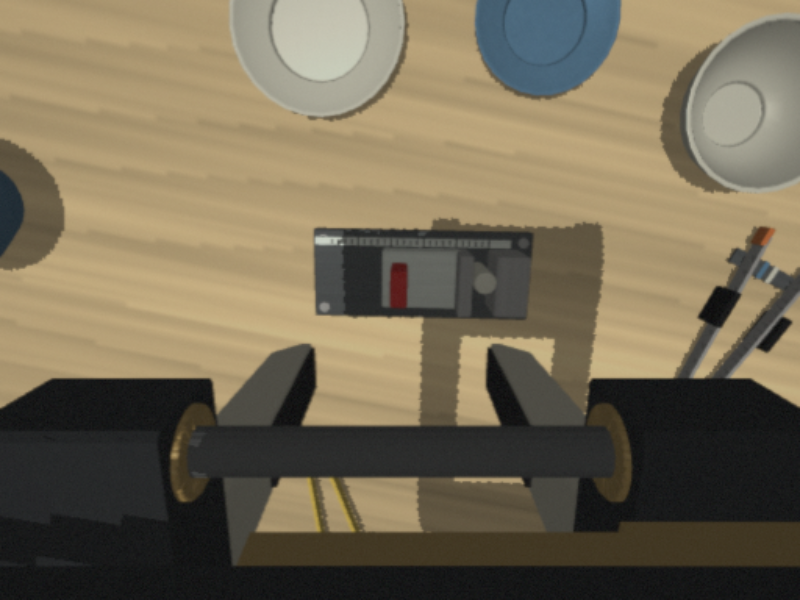

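The caliper is left shut: plate, cylinder (484,283 in the enlarged view) and fixed jaw are in contact. Next I go over the tweezers.

Emit:
jog_arm --increments '[{"wx": 0, "wy": 0, "wz": 27, "tx": -0.037, "ty": 0.267, "tz": 0, "claw": 0.075}, {"wx": 0, "wy": 0, "wz": 27, "tx": -0.037, "ty": 0.267, "tz": 0, "claw": 0.075}, {"wx": 0, "wy": 0, "wz": 27, "tx": -0.037, "ty": 0.267, "tz": 0, "claw": 0.075}, {"wx": 0, "wy": 0, "wz": 27, "tx": -0.037, "ty": 0.267, "tz": 0, "claw": 0.075}, {"wx": 0, "wy": 0, "wz": 27, "tx": -0.037, "ty": 0.267, "tz": 0, "claw": 0.075}]'

```text
time_s: 8.18
tcp_pos: [0.5946, -0.1133, 0.2169]
tcp_rot: [[0.964, -0.264, -0.001], [-0.264, -0.964, 0.007], [-0.003, -0.007, -1.0]]
contact_force: [-0.4, 0.5, 0.7]
width: 0.0753
```

Emit:
jog_arm --increments '[{"wx": 0, "wy": 0, "wz": 0, "tx": 0, "ty": 0.0, "tz": 0, "claw": 0.075}, {"wx": 0, "wy": 0, "wz": 0, "tx": 0, "ty": 0, "tz": 0, "claw": 0.075}]'

```text
time_s: 8.43
tcp_pos: [0.5944, -0.1119, 0.2164]
tcp_rot: [[0.965, -0.264, -0.002], [-0.264, -0.965, 0.008], [-0.004, -0.007, -1.0]]
contact_force: [0.2, 0.9, -0.9]
width: 0.0751
```

```bash
python3 look.py w5 tweezers tip_left tip_right fixed_face jaw_face; python3 -c "
import cv2;a=cv2.imread('pics/w5.png');cv2.imwrite('pics/w5c.png',cv2.resize(a,(800,600)))"
```

```text
tweezers 0.68 [ 84.7 224.3] [0.5837 0.1207 0.    ]
tweezers 0.67 [255.6 168.1] [ 0.597  -0.1096  0.    ]
tip_left 0.82 [236.2 118.7] [ 0.6594 -0.1041  0.012 ]
tip_right 0.76 [274.6 113.7] [ 0.6533 -0.1471  0.012 ]
fixed_face 0.93 [ 85.  223.9] [0.5906 0.0994 0.03  ]
fixed_face 0.67 [433.4 206.7] [ 0.5061 -0.2959  0.03  ]
jaw_face 0.78 [ 81.4 228.8] [0.586 0.106 0.03 ]
8.725 [ 0.59475643 -0.1121814   0.21709544] 0.07509822919190862 [-0.45802528  0.12216222  0.75989556]
```

View pics/w5c.png

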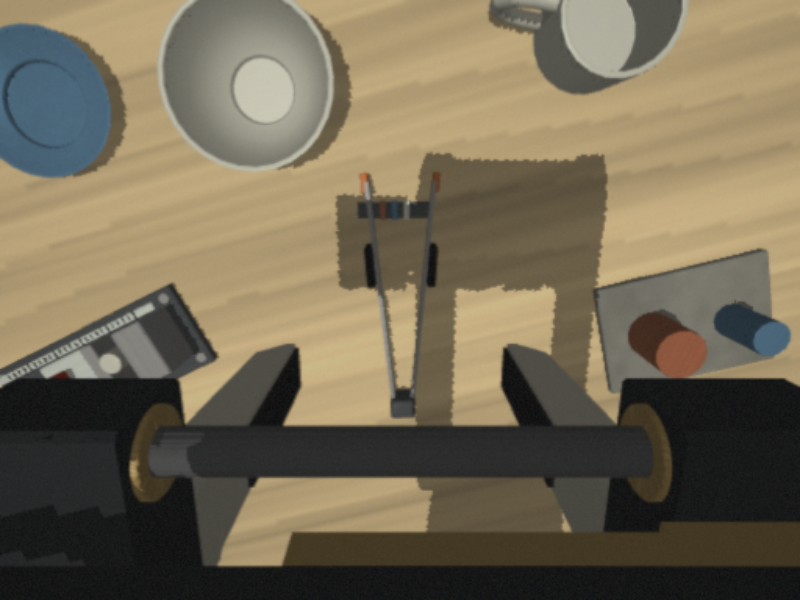

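```bash
python3 - <<'E'
from h import *
P=arm.camera_params('wrist');s=arm.read_state();R=np.array(s['tcp_rot'])
f=lambda u,v,z:atz('wrist',(u*.64,v*.64),z,P)
pl,pr=f(365,265,.02),f(437.5,265,.02); tl,tr=f(364,182,.012),f(436,182,.012); h=f(402,402,.02)
for n,p in dict(pl=pl,pr=pr,tl=tl,tr=tr,heel=h,mid=(pl+pr)/2).items(): print(n,p.round(4),(R.T@(p-s['tcp_pos'])).round(4))
print(np.linalg.norm(pl-pr))
im=cv2.imread('pics/w5.png');g=im.max(2)
m=np.zeros_like(g);m[150:190,225:290]=(g[150:190,225:290]<35)
n,l,st,c=cv2.connectedComponentsWithStats(m)
for i in range(1,n):
  if st[i,4]>15: print(st[i],c[i], atz('wrist',c[i],.016,P).round(4))
E
```

```text
pl [ 0.6059 -0.0863  0.02  ] [ 0.0045 -0.0266  0.1973]
pr [ 0.592  -0.1378  0.02  ] [0.0047 0.0268 0.1969]
tl [ 0.6632 -0.1016  0.012 ] [ 0.0638 -0.0268  0.2051]
tr [ 0.6496 -0.1516  0.012 ] [0.0638 0.0251 0.2048]
heel [ 0.492  -0.0837  0.02  ] [-0.1061  0.0009  0.1974]
mid [ 0.599 -0.112  0.02 ] [4.600e-03 1.000e-04 1.971e-01]
0.05336042984071334
[234 156   6  27 116] [236.34482759 169.71551724] [ 0.6043 -0.0888  0.016 ]
[273 156   6  27 112] [276.05357143 169.625     ] [ 0.5924 -0.1334  0.016 ]
```

The measured plate midpoint is 3.5 mm ahead of the TCP and centred laterally, and the yaw agrees with the heel–tip line. I descend with the jaws at 75 mm.

Emit:
jog_arm --increments '[{"wx": -0.45, "wy": 0.2, "wz": 0, "tx": 0.004, "ty": 0, "tz": 0.05, "claw": 0.075}, {"wx": -0.45, "wy": 0.2, "wz": 0, "tx": 0.004, "ty": 0, "tz": 0.1, "claw": 0.075}, {"wx": -0.45, "wy": 0.2, "wz": 0, "tx": 0.004, "ty": 0, "tz": 0.14, "claw": 0.075}, {"wx": -0.45, "wy": 0.2, "wz": 0, "tx": 0.004, "ty": 0, "tz": 0.16, "claw": 0.075}, {"wx": -0.45, "wy": 0.2, "wz": 0, "tx": 0.004, "ty": 0, "tz": 0.16, "claw": 0.075}]'

```text
time_s: 9.35
tcp_pos: [0.5976, -0.1115, 0.0559]
tcp_rot: [[0.965, -0.263, -0.002], [-0.263, -0.965, -0.0], [-0.002, 0.001, -1.0]]
contact_force: [0.5, 0.4, 0.4]
width: 0.075
```

```bash
python3 - <<'E'
from h import *
s=arm.read_state();R=np.array(s['tcp_rot']);print(s['tcp_pos'],R.round(4).tolist(),s['time_s'])
print(R.T@(np.array([.5983,-.1113,.020])-s['tcp_pos']))
E
```

```text
[ 0.59758011 -0.11152675  0.05592088] [[0.9649, -0.2626, -0.002], [-0.2626, -0.9649, -0.0004], [-0.0019, 0.0009, -1.0]] 9.35
[ 0.00070202 -0.00044003  0.03591925]
```

Emit:
jog_arm --increments '[{"wx": 0, "wy": 0, "wz": 0, "tx": 0.001, "ty": 0, "tz": 0.02, "claw": 0.075}, {"wx": 0, "wy": 0, "wz": 0, "tx": 0.001, "ty": 0, "tz": 0.034, "claw": 0.075}, {"wx": 0, "wy": 0, "wz": 0, "tx": 0.001, "ty": 0, "tz": 0.035, "claw": 0.075}]'

```text
time_s: 9.72
tcp_pos: [0.5974, -0.1115, 0.0194]
tcp_rot: [[0.965, -0.263, -0.004], [-0.263, -0.965, 0.0], [-0.004, 0.001, -1.0]]
contact_force: [0.3, 0.3, -0.3]
width: 0.0748
```

Emit:
jog_arm --grip_force 30 --increments '[{"wx": 0, "wy": 0, "wz": 0, "tx": 0, "ty": 0, "tz": 0, "claw": 0.06}, {"wx": 0, "wy": 0, "wz": 0, "tx": 0, "ty": 0, "tz": 0, "claw": 0.05}, {"wx": 0, "wy": 0, "wz": 0, "tx": 0, "ty": 0, "tz": 0, "claw": 0.044}, {"wx": 0, "wy": 0, "wz": 0, "tx": 0, "ty": 0, "tz": 0, "claw": 0.04}, {"wx": 0, "wy": 0, "wz": 0, "tx": 0, "ty": 0, "tz": 0, "claw": 0.04}]'

```text
time_s: 10.35
tcp_pos: [0.5979, -0.1117, 0.02]
tcp_rot: [[0.965, -0.263, -0.003], [-0.263, -0.965, -0.0], [-0.003, 0.001, -1.0]]
contact_force: [-0.2, -0.2, 2.6]
width: 0.0403
```

Emit:
jog_arm --increments '[{"wx": 0, "wy": 0, "wz": 0, "tx": 0, "ty": 0, "tz": 0, "claw": 0.037}, {"wx": 0, "wy": 0, "wz": 0, "tx": 0, "ty": 0, "tz": 0, "claw": 0.034}, {"wx": 0, "wy": 0, "wz": 0, "tx": 0, "ty": 0, "tz": 0, "claw": 0.0335}, {"wx": 0, "wy": 0, "wz": 0, "tx": 0, "ty": 0, "tz": 0, "claw": 0.0335}]'

```text
time_s: 10.85
tcp_pos: [0.5979, -0.1118, 0.02]
tcp_rot: [[0.965, -0.263, -0.003], [-0.263, -0.965, -0.0], [-0.003, 0.001, -1.0]]
contact_force: [-0.5, -0.5, 0.5]
width: 0.0344
```

Emit:
jog_arm --increments '[{"wx": 0, "wy": 0, "wz": 0, "tx": 0, "ty": 0, "tz": -0.01, "claw": 0.0335}, {"wx": 0, "wy": 0, "wz": 0, "tx": 0, "ty": 0, "tz": -0.04, "claw": 0.0335}, {"wx": 0, "wy": 0, "wz": 0, "tx": 0, "ty": 0, "tz": -0.09, "claw": 0.0335}, {"wx": 0, "wy": 0, "wz": 0, "tx": 0, "ty": 0, "tz": -0.13, "claw": 0.0335}, {"wx": 0, "wy": 0, "wz": 0, "tx": 0, "ty": 0, "tz": -0.13, "claw": 0.0335}]'

```text
time_s: 11.48
tcp_pos: [0.6012, -0.1124, 0.1555]
tcp_rot: [[0.965, -0.263, 0.005], [-0.263, -0.965, -0.002], [0.005, 0.001, -1.0]]
contact_force: [1.3, 0.2, -1.0]
width: 0.034
```

Emit:
jog_arm --increments '[{"wx": 0, "wy": 0, "wz": 0, "tx": 0, "ty": 0, "tz": 0, "claw": 0.0335}, {"wx": 0, "wy": 0, "wz": 0, "tx": 0, "ty": 0, "tz": 0, "claw": 0.0335}]'

```text
time_s: 11.72
tcp_pos: [0.6005, -0.1121, 0.1543]
tcp_rot: [[0.965, -0.263, 0.003], [-0.263, -0.965, -0.002], [0.003, 0.001, -1.0]]
contact_force: [0.3, -0.0, -1.2]
width: 0.0338
```

```bash
python3 look.py w6 tip_left tip_right; python3 -c "
import cv2;a=cv2.imread('pics/w6.png')[60:260,156:356];cv2.imwrite('pics/w6c.png',cv2.resize(a,(600,600),interpolation=cv2.INTER_CUBIC))"
```

```text
tip_left 0.97 [240.8 130.5] [ 0.6553 -0.1117  0.012 ]
tip_right 0.8 [273.5 128.2] [ 0.6494 -0.1418  0.012 ]
11.875 [ 0.60034715 -0.11217208  0.15401278] 0.03408974678317756 [ 0.51536124  0.61365353 -0.69787588]
```

View pics/w6c.png

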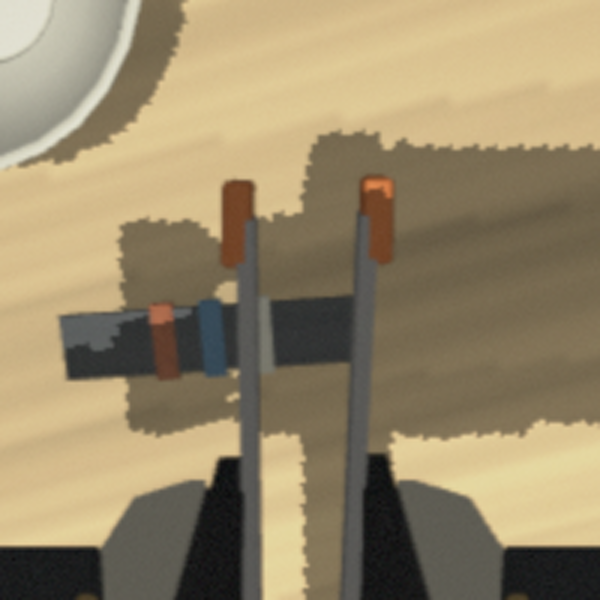

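The crop shows the tweezers held up with tips at (237,225) and (377,220). The left arm at (250,335) is near but left of the white mark at (265,335), and parallax adds to that offset, so I compute the gap in 3D.

```bash
cat > gap.py <<'E'
from h import *
import sys
n=sys.argv[1]
im=cv2.imread(f'pics/{n}.png');d=np.load(f'{n}.npy');P=arm.camera_params('wrist');s=arm.read_state();R=np.array(s['tcp_rot']);t=np.array(s['tcp_pos'])
def pt(u,v,D): o,r=ray('wrist',(u,v),P); return R.T@(o+r*D-t)
hsv=cv2.cvtColor(im,cv2.COLOR_BGR2HSV)
H,S,V=[hsv[...,i].astype(int) for i in range(3)]
M=(H<15)&(S>130); M[:100]=0;M[155:]=0;M[:,:215]=0;M[:,300:]=0
c=cv2.connectedComponentsWithStats(M.astype('uint8'))
for i in range(1,c[0]):
  if c[2][i,4]>40:
    ys,xs=np.where(c[1]==i); D=np.median(d[ys,xs]); print('orange',c[2][i],'depth',D.round(4),'z range',np.percentile(d[ys,xs],[5,95]).round(4))
    for v in range(ys.min()+2,ys.max()-1,5):
      x=xs[ys==v]; print(' row',v,x.min(),x.max(),[pt(u,v,np.median(d[v,x])).round(4).tolist() for u in (x.min()-.5,x.max()+.5)])
v=172 # strip row: colours and depth
for u in range(172,284,2): print(u,im[v,u].tolist(),d[v,u].round(3),pt(u,v,d[v,u]).round(4).tolist() if d[v,u] else '')
E
python3 gap.py w6
```

```text
orange [276 119  11  29 248] depth 0.1487 z range [0.1468 0.1514]
 row 121 276 286 [[0.0658, 0.009, 0.0017], [0.0658, 0.0143, 0.0017]]
 row 126 276 286 [[0.0635, 0.009, 0.0014], [0.0635, 0.0143, 0.0014]]
 row 131 278 286 [[0.0611, 0.01, 0.0015], [0.0611, 0.0144, 0.0015]]
 row 136 280 286 [[0.0587, 0.011, 0.0015], [0.0587, 0.0144, 0.0015]]
 row 141 280 286 [[0.0563, 0.0111, 0.0016], [0.0563, 0.0145, 0.0016]]
orange [230 120  10  29 227] depth 0.1488 z range [0.147  0.1506]
 row 122 231 239 [[0.0653, -0.0127, 0.0012], [0.0653, -0.0084, 0.0012]]
 row 127 230 239 [[0.063, -0.0132, 0.0012], [0.063, -0.0084, 0.0012]]
 row 132 230 239 [[0.0606, -0.0133, 0.0016], [0.0606, -0.0085, 0.0016]]
 row 137 230 236 [[0.0582, -0.0133, 0.0012], [0.0582, -0.0099, 0.0012]]
 row 142 230 236 [[0.0558, -0.0134, 0.001], [0.0558, -0.01, 0.001]]
172 [134, 178, 202] 0.309 [0.0105, -0.0853, 0.1532]
174 [131, 175, 198] 0.309 [0.0104, -0.0834, 0.1535]
176 [109, 130, 140] 0.309 [0.0104, -0.0814, 0.1538]
178 [95, 95, 93] 0.166 [0.0384, -0.0427, 0.0132]
180 [93, 94, 91] 0.167 [0.0382, -0.0419, 0.0145]
182 [95, 95, 91
[... 1763 characters left out ...]
0.167 [0.0383, -0.0015, 0.0143]
256 [50, 49, 48] 0.167 [0.0383, -0.0004, 0.014]
258 [49, 49, 49] 0.167 [0.0383, 0.0006, 0.0142]
260 [51, 51, 50] 0.168 [0.038, 0.0017, 0.0155]
262 [50, 50, 49] 0.167 [0.0383, 0.0028, 0.0141]
264 [49, 50, 50] 0.166 [0.0384, 0.0039, 0.0135]
266 [51, 51, 50] 0.167 [0.0383, 0.005, 0.014]
268 [51, 52, 50] 0.168 [0.038, 0.0061, 0.0155]
270 [52, 53, 52] 0.166 [0.0384, 0.0071, 0.0134]
272 [56, 57, 56] 0.167 [0.0382, 0.0083, 0.0148]
274 [74, 77, 77] 0.155 [0.0406, 0.0087, 0.0026]
276 [85, 88, 88] 0.154 [0.0409, 0.0096, 0.0013]
278 [86, 89, 89] 0.153 [0.0409, 0.0106, 0.0008]
280 [82, 98, 105] 0.153 [0.041, 0.0116, 0.0006]
282 [80, 105, 119] 0.308 [0.0107, 0.0254, 0.153]
```

The tip gap measures about 17.4 mm, the mark offset suggests about 18, and the width table gives 17.9 at 34.0 mm. All three say I need to squeeze about 1.2 mm more. I also raise it a little.

Emit:
jog_arm --increments '[{"wx": 0, "wy": 0, "wz": 0, "tx": 0, "ty": 0, "tz": -0.02, "claw": 0.0323}, {"wx": 0, "wy": 0, "wz": 0, "tx": 0, "ty": 0, "tz": -0.04, "claw": 0.0323}, {"wx": 0, "wy": 0, "wz": 0, "tx": 0, "ty": 0, "tz": -0.04, "claw": 0.0323}, {"wx": 0, "wy": 0, "wz": 0, "tx": 0, "ty": 0, "tz": -0.04, "claw": 0.0323}, {"wx": 0, "wy": 0, "wz": 0, "tx": 0, "ty": 0, "tz": -0.04, "claw": 0.0323}]'

```text
time_s: 12.5
tcp_pos: [0.5998, -0.112, 0.1933]
tcp_rot: [[0.965, -0.263, 0.001], [-0.263, -0.965, -0.001], [0.002, 0.001, -1.0]]
contact_force: [-0.3, 0.9, 0.3]
width: 0.0327
```

Emit:
jog_arm --increments '[{"wx": 0, "wy": 0, "wz": 0, "tx": 0, "ty": 0, "tz": 0, "claw": 0.0323}, {"wx": 0, "wy": 0, "wz": 0, "tx": 0, "ty": 0, "tz": 0, "claw": 0.0323}, {"wx": 0, "wy": 0, "wz": 0, "tx": 0, "ty": 0, "tz": 0, "claw": 0.0323}, {"wx": 0, "wy": 0, "wz": 0, "tx": 0, "ty": 0, "tz": 0, "claw": 0.0323}]'

```text
time_s: 13.0
tcp_pos: [0.5998, -0.112, 0.1932]
tcp_rot: [[0.965, -0.263, 0.001], [-0.263, -0.965, -0.001], [0.002, 0.001, -1.0]]
contact_force: [-0.0, -0.2, -0.8]
width: 0.0326
```

```bash
python3 look.py w7 tip_left tip_right; python3 gap.py w7 | awk '/orange|row/ || ($1>=204&&$1<=282)'; python3 -c "
import cv2
from h import *
for _ in range(4): arm.camera('wrist'); print(arm.read_state()['width'])
a=cv2.imread('pics/w7.png')[100:200,176:326];cv2.imwrite('pics/w7c.png',cv2.resize(a,(750,500),interpolation=cv2.INTER_CUBIC))"
```

```text
tip_left 0.73 [245.2 129.8] [ 0.6521 -0.1137  0.012 ]
tip_right 0.82 [273.5 125.7] [ 0.6483 -0.1437  0.012 ]
tip_right 0.41 [15.7 70.6] [0.7694 0.0946 0.012 ]
13.15 [ 0.59986031 -0.11199022  0.19327833] 0.0324805581065599 [-0.75496355  0.30850916 -0.45653965]
orange [275 119  11  29 236] depth 0.1486 z range [0.1467 0.1507]
 row 121 275 285 [[0.0658, 0.0085, 0.0011], [0.0658, 0.0138, 0.0011]]
 row 126 275 284 [[0.0635, 0.0085, 0.0011], [0.0635, 0.0133, 0.0011]]
 row 131 276 284 [[0.0611, 0.009, 0.001], [0.0611, 0.0134, 0.001]]
 row 136 278 284 [[0.0587, 0.0101, 0.0014], [0.0587, 0.0135, 0.0014]]
 row 141 278 284 [[0.0563, 0.0101, 0.0011], [0.0563, 0.0135, 0.0011]]
orange [232 121  10  28 219] depth 0.1489 z range [0.1471 0.1507]
 row 123 233 241 [[0.0648, -0.0118, 0.0014], [0.0648, -0.0074, 0.0014]]
 row 128 233 241 [[0.0625, -0.0118, 0.0011], [0.0625, -0.0074, 0.0011]]
 row 133 232 239 [[0.0601, -0.0123, 0.0012], [0.0601, -0.0084, 0.0012]]
 row 138 232 238 [[0.0577, -0.0123, 0.0008], [0.0577, -0.0089, 0.0008]]
 row 143 232 238 [[0.0553, -0.0124, 0.0011], [0.0553, -0.009, 0.0011]]
20
[... 1318 characters left out ...]
8 [52, 52, 50] 0.168 [0.0381, 0.0007, 0.0149]
260 [50, 50, 49] 0.167 [0.0383, 0.0017, 0.0139]
262 [50, 49, 49] 0.166 [0.0383, 0.0028, 0.0138]
264 [51, 52, 51] 0.166 [0.0385, 0.0039, 0.0129]
266 [51, 50, 49] 0.167 [0.0382, 0.005, 0.0143]
268 [52, 52, 50] 0.166 [0.0384, 0.0061, 0.0136]
270 [51, 50, 50] 0.168 [0.0381, 0.0072, 0.0149]
272 [70, 72, 71] 0.161 [0.0395, 0.008, 0.0082]
274 [86, 89, 90] 0.154 [0.0409, 0.0086, 0.0012]
276 [86, 89, 90] 0.152 [0.0411, 0.0095, -0.0]
278 [84, 94, 99] 0.154 [0.0408, 0.0106, 0.0012]
280 [82, 108, 122] 0.35 [0.0025, 0.0266, 0.1938]
282 [83, 110, 124] 0.349 [0.0026, 0.0288, 0.1933]
0.032579233901881534
0.03280814882452613
0.03289509900424456
0.0326524062448599
```

View pics/w7c.png

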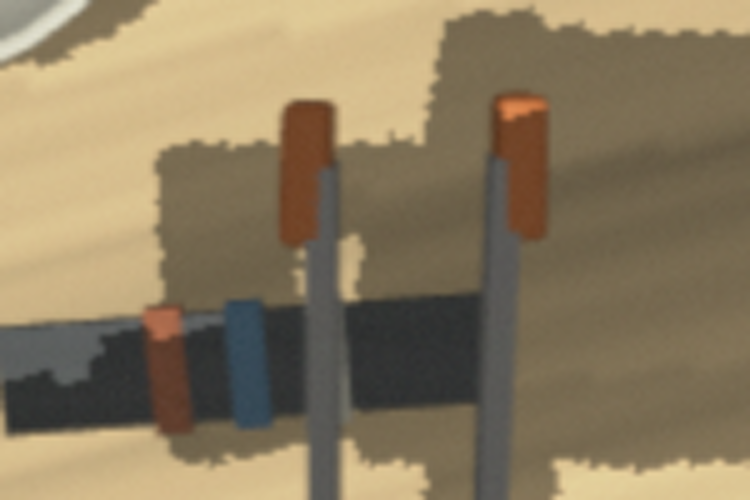

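The left arm now stands over the white mark (only its right edge shows, at 347,350). The measured gap is about 15.9 mm at a width of about 32.7 mm, steady. I'll hand it in.

```bash
python3 -c "
from h import *
s=arm.read_state();print(s['time_s'],s['width'],s['tcp_pos']);print(arm.close_job())"
```

```text
13.35 0.0326524062448599 [ 0.59985635 -0.11198281  0.19328598]
the job is handed in; nothing more can be done
None
```

The job is done and was handed in at 13.4 s, with the arm still holding the tweezers up.

**Caliper:** The white cylinder (16 mm) was the one in the caliper. I gripped the red fin and pushed the sliding jaw shut until it stopped moving, with about 18 N of push. After I let go, the picture showed the sliding jaw, cylinder and fixed jaw in contact. The networks put the opening at about 11–12 mm with the jaw shut, below the cylinder's 16 mm; I took that as their error, since the jaw had stopped against the cylinder. I did not look at the caliper again after lifting the tweezers.

**Tweezers:** I picked the grey pair by the black plates and lifted it about 17 cm. I first set it too wide, at about 17.4 mm, and corrected it.

| Last check | Result |
|---|---|
| Tip gap from the image and depth | about 15.9 mm, resolved to about 0.5 mm |
| Width over the plates | about 32.7 mm (readings 32.5–32.9), which means a gap of about 15.8 mm |
| Left arm against the strip | standing over the white mark |

The other cylinders and the wares were not touched on purpose, but I took no final picture of the whole scene to confirm that.

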